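# Press the pusher shoe home in the corner of the squaring plate and hold it

## Task

Pick up the white T-shaped pusher shoe by its upright web and set its foot flat on the dark steel squaring plate. Slide it, without ramming, fully home into the corner, so that a long side of the foot lies flush against the long fence and an end of the foot presses on the end stop at the same time. Finish while still gripping the shoe and pressing it firmly against both (do not let go: it is held there to be fastened), and leave the other things on the table alone.

Things in the scene. Friction and masses are not known exactly. Their poses are not given: they have to be found in the camera images.
- shoe: White plastic pusher shoe, an upside-down T. Foot 60 (its x) x 100 (its y) x 12 mm high; over its middle an upright web 14 mm thick (x), 70 mm long (y), top 70 mm above the underside: grip it from above across its thickness. 0.2 to 0.35 kg. Origin: centre of the underside; z up. Half-turn symmetric, either way round is right. Starts flat on the table right of the plate.
- plate: Dark steel squaring plate fixed to the table, 200 (its x) x 250 (its y) x 8 mm thick. Origin: centre of its underside, on the table; x points roughly away from the robot, y to the robot's left, z up. Its top is 8 mm above its origin. The long fence stands on its far edge. Bearing down hard on the shoe makes it drag on the plate before it reaches a fence.
- long_fence: Rigid aluminium bar 20 (x) x 250 (y) x 16 mm high, fixed on the plate's far edge. Origin: centre of its underside, on the plate's top; axes parallel to the plate's. The shoe touches its near face, 10 mm from the origin toward -x (plate x = +80 mm), which runs along y.
- end_stop: Rigid aluminium bar 125 (x) x 20 (y) x 16 mm high, two low thumb screws on top (24 mm above the plate in all), clamped on the plate's left (+y) part square to the long fence, almost reaching it; where along y differs each time; it stays fixed. Origin: centre of its underside, on the plate's top; axes as the plate's. The shoe touches its right face, 10 mm from the origin toward -y.
- cup_3: Bystander: filled tasting cup, 67 mm wide, 46 mm high, origin at the centre of its underside.
- label_roll: Bystander: roll of blank white labels, 68 mm wide, 50 mm high, origin at the centre of its underside.
- weight_200: Bystander: steel calibration weight, 29 mm wide, 45 mm high, origin at the centre of its underside.
- lid_4: Bystander: translucent tub lid lying flat, 134 x 127 mm, 20 mm high, origin at the centre of its underside.
Things that resemble listed ones, but are neither listed nor needed, are in the scene too. What is shaped like the shoe but blue or pink is not meant.

How it is judged (in metres and radians):
On the way:
1. the shoe is gripped and lifted clear of the table (height (world z) of shoe above 0.015 m and contact force between the fingers and shoe above 2 N and contact force between shoe and plate below 0.1 N), for 0.2 s.
At the end, for the whole second after the job is handed in: Shoe flat on the plate (2.5 mm, tilt 0.035 rad), square to the fences within 0.025 rad, its foot at the long fence and the end stop (2.5 mm), pressing each with over 2 N, gripped by the fingers (over 4 N), at rest for the last second; no bystander moved 20 mm (contact force between shoe and long_fence above 2 N and contact force between shoe and end_stop above 2 N and contact force between the fingers and shoe above 4 N and angle between the y axis of shoe and the y axis of plate, either way round below 0.025 rad and angle between shoe's own z axis and vertical below 0.035 rad and z of shoe in the frame of plate between 0.006 and 0.0105 m and x of shoe in the frame of long_fence between -0.0425 and -0.036 m and y of shoe in the frame of end_stop between -0.0625 and -0.056 m and linear speed of shoe below 0.01 m/s and distance of each of cup_3, label_roll, weight_200, lid_4 from where it was at the start of the episode below 0.02 m); the arm keeps its last pose, push and grip.
It fails at once if a bystander is knocked or moved by 20 mm or more (distance of any of cup_3, label_roll, weight_200, lid_4 from where it was at the start of the episode above 0.02 m).
It fails at once if the shoe is rammed into a fence with more than 90 N (contact force between shoe and long_fence above 90 N or contact force between shoe and end_stop above 90 N).
It also fails if it takes over 54 s, if anything falls off the work surface, if the arm or the gripper's body presses on something with over 40 N, if the wrist force passes 120 N, or if a joint passes its speed limit or range.

## Robot

A 6-joint arm with a two-finger parallel gripper is mounted at the origin on a cart in front of the work surface, level with it; the furniture and walls round the work are solid. World frame = base frame: x ahead of the robot, y to its left, z up, the work surface at z = 0. Lengths are in mm, angles in degrees, forces in N, time in s.
With the tool pointing down it reaches from about 350 to 975 mm from the base axis. Payload 4.9 kg.
Tool frame: the origin (TCP) lies on the centre line of the jaws, within the pads' length; the fingertips stand 11 mm ahead of it and the grasp point (between the pads) lies 8 mm behind it; z points along the fingers, y is the line along which they close (so a half turn about z gives the same grasp; the last joint's range is limited). The gripper opens to 85 mm and grips with 20 to 120 N. Pads are 22 mm wide; open, the fingers measure 114 mm over their backs; the gripper's body (76 mm by 85 mm) begins 54 mm behind the grasp point. The pads swing forward as they close: fully open they stand 13 mm farther back than shut.
Start: joints at [63.999, 3.019, 92.412, -0, 84.569, -6.818], TCP at [205.352, 590.281, 242.304] pointing down, gripper open.
Joint ranges: [-172.51, 172.51], [-57.92, 126.97], [3.15, 148.05], [-58.71, 238.71], [5.1, 150.11], [-179.66, 179.66]. Speed limits (degrees/s): [147.25, 147.25, 180, 180, 180, 180].

## Interface

Orientations are given as a 3x3 rotation matrix whose columns are the frame's x, y, z axes.
In Python, from station import r gives the robot as it stands. Calls block until the motion is done:
- r.move_to(position, orientation): joint-space move of the TCP to a pose.
- r.move_linear(position, ori=None, speed=150): straight line of the TCP; ori=None keeps the orientation; speed is the mean speed in mm/s.
- r.set_joints(angles): joint-space move.
- r.gripper_open() and r.clamp(): open the fingers fully, or close them until they stop; the grip force is fixed at half the most.
- r.sleep(seconds).
- r.solve_ik(position, orientation): joint angles nearest the present ones, or None.
- r.state(): the state.
- r.get_image(name): name is "scene" or "top" or "wrist"; returns a dict with "frame" (480x640x3 uint8, red, green, blue), "depth" (480x640 float32, mm along the optical axis (not along the pixel's ray), 0 where there is no reading), "fx", "fy", "cx", "cy" (pixels), "R" (3x3) and "t" (3): a world point X has camera coordinates R X + t; the wrist camera has in their place "tool_from_camera" (4x4, takes a point from camera to tool coordinates, whose origin is the TCP and whose axes are the flange's). Camera axes: x right, y down, z forward; pixel columns grow to the right and rows downward; lengths in mm; the calibration is good to about 2 mm. A picture is of the moment at which its call begins: read the wrist's pose just before it.
A pose or a line that the arm cannot do raises r.IKError and nothing moves.
- r.hand_in(): hands the job in; it is judged then, once.
The state is a dict: "t": time; "joint_positions": joint angles; "qd": joint speeds; "joint_torque": joint torques, N m; "tool_pos": TCP position; "ee_rot": TCP orientation; "wrist_force": force on the tool from outside, world axes, zero at the start; "ft_torque": the same for the moment, N m; "grip_width": finger opening in mm; "grip_force": force on a finger pad.
Only numpy, scipy, OpenCV 4.12 (cv2) and the standard library are available. Lean on these libraries where they do the work, as an engineer would, in place of code of your own. Each camera call takes 0.05 s, during which the arm holds its last target. There are 200 camera calls.

## Working session

There is one attempt and no reset: what is moved stays moved. The work goes in short steps, each a Python script; the robot and the scene stay as the last script left them, time stands still between calls to the robot, and variables do not carry over. Pictures are saved under pics/ and viewed, at most 10 in all, crops included, and the job is handed in when it is done.

```bash
ls; mkdir -p pics
python3 - <<'E'
from station import r
import cv2,numpy as np,pickle
d={}
for n in("scene","top"):
    im=r.get_image(n);d[n]=im
    cv2.imwrite(f"pics/{n}0.png",im["frame"][:,:,::-1]);print(n,im["fx"],im["cx"],im["cy"],im["R"],im["t"])
pickle.dump(d,open("im0.pkl","wb"))
print(r.state())
E
```

```text
pics
scene 571.47657130006 312.604132547537 245.0152782403982 [[ 0.53738043 -0.84332927 -0.00424468]
 [-0.62557161 -0.39523683 -0.67264256]
 [ 0.56558151  0.3641203  -0.73995538]] [-420.57434328  339.9934691  1018.66271427]
top 438.7766617571946 322.0592581932342 239.57036681601028 [[-0.0030534  -0.99979317 -0.02010711]
 [-0.99695289  0.00461078 -0.07786958]
 [ 0.07794618  0.01980808 -0.99676077]] [-131.41371482  556.74768726 1203.79124708]
{'t': 0.1, 'joint_positions': array([ 6.40001338e+01,  3.05558650e+00,  9.24869562e+01,  5.25037552e-04,
        8.45676873e+01, -6.82081959e+00]), 'qd': array([ 0.06813145, -0.12300033, -0.15823814, -0.0591638 ,  0.03177079,
       -0.04268205]), 'joint_torque': array([ 5.27819111e-05, -3.94901097e+01, -3.71362996e+01, -8.65283550e-05,
        3.97232405e-03,  3.66617269e-05]), 'tool_pos': array([205.10390259, 589.79717535, 241.13462042]), 'ee_rot': array([[-9.44496187e-01,  3.28521275e-01, -8.51566186e-04],
       [ 3.28522293e-01,  9.44494641e-01, -1.72516973e-03],
       [ 2.37544738e-04, -1.90917471e-03, -9.99998149e-01]]), 'wrist_force': array([-0.56762776,  1.22475517, -0.4650869 ]), 'ft_torque': array([ 0.05379133, -0.07452613,  0.0061243 ]), 'grip_force': 0.0, 'grip_width': 85.1733558422209}
```

View pics/top0.png

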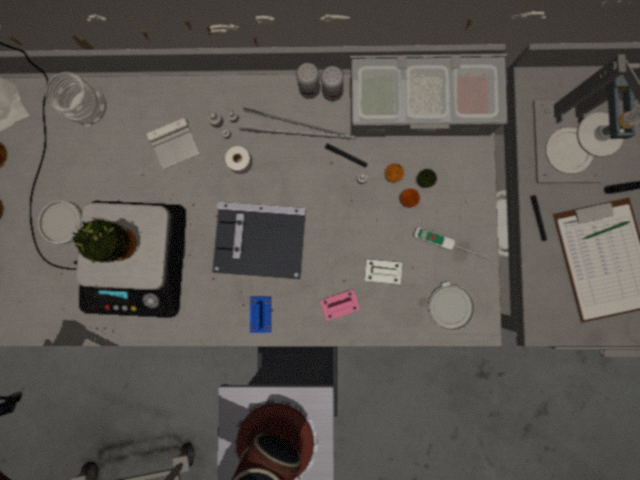

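View pics/scene0.png

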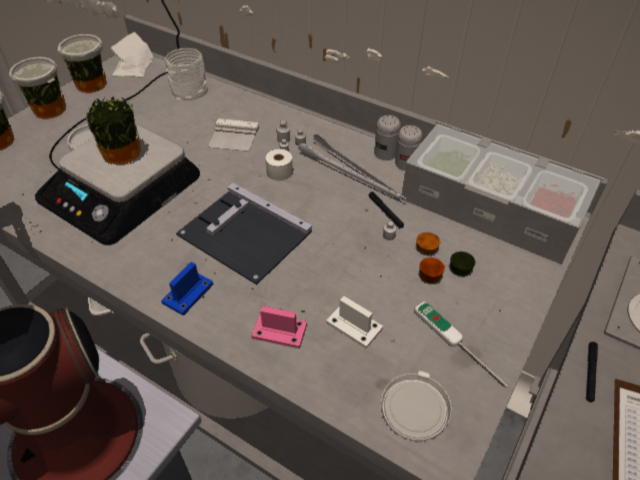

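Top view: the white shoe is at (384,272). Look-alikes are the blue one (261,314), the pink one (340,304), and other white items: dispenser (175,140) and thermometer (435,238). I choose (384,272). The plate is at (260,242), its long fence along (262,209), and the end stop at (238,236). I'll check a close crop and get a rough position, then look with the wrist camera.

```bash
cat > h.py <<'E'
import numpy as np,cv2,pickle
def rays(im,px,R=None,t=None):
    """world camera centre and unit-depth ray directions"""
    R=im["R"] if R is None else R; t=im["t"] if t is None else t
    px=np.atleast_2d(px).astype(float)
    d=np.c_[(px[:,0]-im["cx"])/im["fx"],(px[:,1]-im["cy"])/im["fy"],np.ones(len(px))]
    return -R.T@t,d@R
def onplane(im,px,z):
    c,d=rays(im,px); return c+d*((z-c[2])/d[:,2])[:,None]
def tri(a,pa,b,pb):
    (c1,d1),(c2,d2)=rays(a,pa),rays(b,pb); d1,d2=d1[0],d2[0]
    s=np.linalg.lstsq(np.c_[d1,-d2],c2-c1,rcond=None)[0]
    p,q=c1+s[0]*d1,c2+s[1]*d2; return (p+q)/2,np.linalg.norm(p-q)
def wrist(r):
    s=r.state(); im=r.get_image("wrist"); T=np.eye(4);T[:3,:3]=s["ee_rot"];T[:3,3]=s["tool_pos"]
    W=np.linalg.inv(T@np.array(im["tool_from_camera"])); im["R"],im["t"]=W[:3,:3],W[:3,3]; return im
def down(yaw):  # tool pointing down, tool y axis at 'yaw' rad in the world
    y=np.array([np.cos(yaw),np.sin(yaw),0]);z=np.array([0,0,-1.]);return np.c_[np.cross(y,z),y,z]
E
python3 - <<'E'
from h import *
d=pickle.load(open("im0.pkl","rb"))
for n,x0,y0,w,h in(("top",200,190,220,150),("scene",300,270,110,90)):
    f=d[n]["frame"]; g=f[y0:y0+h,x0:x0+w]; 
    hsv=cv2.cvtColor(f,cv2.COLOR_RGB2HSV); m=((hsv[...,2]>150)&(hsv[...,1]<60)).astype(np.uint8)
    k,l,st,ce=cv2.connectedComponentsWithStats(m)
    for i in range(1,k):
        if st[i,4]>80: print(n,st[i],ce[i],onplane(d[n],ce[i],12)[0].round())
    if n=="scene":
      s=cv2.resize(g,(440,360),interpolation=2)
    else:
      t=cv2.resize(f[190:290,200:410],None,fx=3.6,fy=3.6,interpolation=2)[:, :780]
cv2.imwrite("pics/c1.png",s[:,:,::-1])
for p in((220,204),(304,209),(214,273),(298,277)): print(onplane(d["top"],p,8)[0].round())
from station import r
print(np.array(r.get_image("wrist")["tool_from_camera"]).round(3), r.get_image("wrist")["fx"])
E
```

```text
top [408 107  36  11  89] [424.2247191  114.62921348] [ 914. -427.   12.]
top [147 119  39  20 241] [165.84647303 128.78838174] [880. 317.  12.]
top [555 134  22  17 117] [566.1025641  142.29059829] [ 829. -824.   12.]
top [581 135  20  16 114] [590.09649123 142.61403509] [ 828. -891.   12.]
top [225 146  24  24 361] [236.66481994 157.65096953] [793. 110.  12.]
top [497 200  10  48 315] [501.7968254  223.48571429] [ 600. -636.   12.]
top [ 559  206   81  112 4627] [604.81845688 266.56213529] [ 479. -914.   12.]
top [442 237  12  12  98] [448.20408163 242.96938776] [ 546. -486.   12.]
top [365 260  37  24 616] [383.93019481 271.77597403] [ 466. -305.   12.]
scene [ 111   32   42   45 1263] [131.71496437  56.16468725] [992. 838.  12.]
scene [ 58  41  41  14 135] [79.         48.41481481] [ 935. 1023.   12.]
scene [ 13  64  41  16 121] [38.00826446 72.40495868] [ 762. 1019.   12.]
scene [216 118  42  10 276] [236.43478261 122.60144928] [884. 322.  12.]
scene [  60  126  122   70 3684] [117.85504886 162.12024973] [578. 480.  12.]
scene [209 132  45  19 643] [230.99844479 140.69828927] [8
[... 615 characters left out ...]

scene [433 324  30  20 246] [451.08943089 334.05284553] [ 548. -479.   12.]
scene [  98  350  100  130 3907] [150.45380087 420.11133862] [ 90. -97.  12.]
scene [ 383  380   64   59 2902] [415.02515507 408.32942798] [ 364. -487.   12.]
scene [507 384  25  33 526] [520.1026616  400.26425856] [ 482. -643.   12.]
scene [ 619  388   21   92 1684] [628.89370546 435.27672209] [ 519. -826.   12.]
[660. 157.   8.]
[644. -82.   8.]
[464. 171.   8.]
[452. -66.   8.]
[[-0.00000e+00 -9.53000e-01 -3.02000e-01  7.76710e+01]
 [ 1.00000e+00 -1.00000e-03  1.00000e-03 -9.85000e-01]
 [-1.00000e-03 -3.02000e-01  9.53000e-01 -1.30515e+02]
 [ 0.00000e+00  0.00000e+00  0.00000e+00  1.00000e+00]] 395.18004532462663
```

View pics/c1.png

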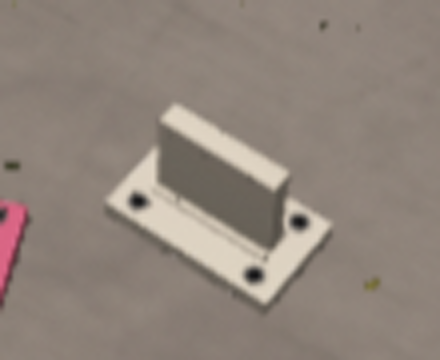

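The crop shows a white upside-down T, with the foot corners at (105,203), (268,308), (330,225) and the web top edge from (170,110) to (280,185). The choice is confirmed. Next are the wrist views.

Run:
```python
from h import *
from station import r
d={}
for n,p in(("p1",(540,110,260)),("p2",(560,40,260)),("s1",(480,-210,220)),("s2",(440,-280,220))):
    r.move_to(np.array(p,float),down(0)); r.sleep(.4); d[n]=wrist(r)
    if n in("p1","s1"): cv2.imwrite(f"pics/{n}.png",d[n]["frame"][:,:,::-1])
    print(n,r.state()["t"],r.state()["tool_pos"].round(1),r.state()["joint_positions"].round(0))
pickle.dump(d,open("im1.pkl","wb"))
```

```text
p1 2.75 [540.  110.2 260. ] [  4.  -8. 101.   0.  87.   4.]
p2 3.5917 [559.9  40.5 260. ] [ -3.  -6. 100.   0.  86.  -4.]
s1 5.075 [ 480.2 -209.7  220. ] [-32. -10. 107.  -0.  83. -32.]
s2 5.9417 [ 440.3 -279.5  220. ] [-41. -10. 107.   0.  83. -41.]
```

View pics/p1.png

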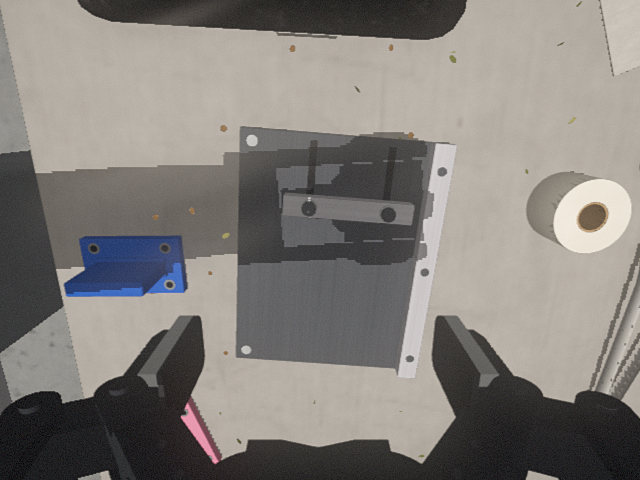

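View pics/s1.png

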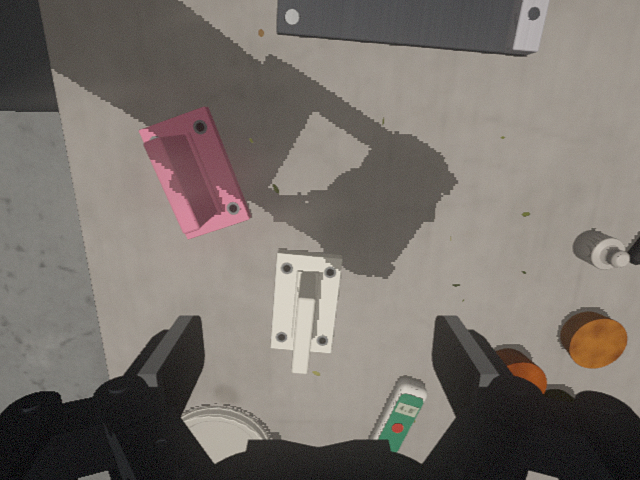

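p1 shows the plate at cols 240–430 with corner rivets at (252,140) and (246,350). The fence's near top edge runs (435,143) to (400,375), and the end stop spans (283–413, 195–222). In s1 the shoe's foot has holes at (287,268), (330,272), (322,341) and (281,337), and the web top runs (305,272) to (300,373).

```bash
cat >> h.py <<'E'
def proj(im,X):
    c=im["R"]@X+im["t"]; return np.array([c[0]/c[2]*im["fx"]+im["cx"],c[1]/c[2]*im["fy"]+im["cy"]])
def blob(im,p,w,bright):
    """sub-pixel centroid of the dark/bright spot near p"""
    x0,y0=int(p[0])-w,int(p[1])-w; g=cv2.cvtColor(im["frame"],cv2.COLOR_RGB2GRAY)[y0:y0+2*w+1,x0:x0+2*w+1]
    _,m=cv2.threshold(g,0,255,cv2.THRESH_OTSU if bright else cv2.THRESH_OTSU|cv2.THRESH_BINARY_INV)
    k,l,st,ce=cv2.connectedComponentsWithStats(m)
    i=min((j for j in range(1,k) if 8<st[j,4]<350),key=lambda j:np.hypot(*(ce[j]-w)),default=None)
    return None if i is None else ce[i]+(x0,y0)
def stereo(a,b,p,zg,w,bright):
    pa=blob(a,p,w,bright)
    if pa is None: return None
    pb=blob(b,proj(b,onplane(a,pa,zg)[0]),w,bright)
    return None if pb is None else tri(a,pa,b,pb)
E
python3 - <<'E'
from h import *
d=pickle.load(open("im1.pkl","rb"))
for n,a,b,ps,zg,w,br in(("shoe","s1","s2",[(287,268),(330,272),(322,341),(281,337)],12,9,0),
  ("plate","p1","p2",[(252,140),(246,350)],8,10,1),("fence","p1","p2",[(442,172),(425,272),(410,358)],24,8,0),("screw","p1","p2",[(309,208),(389,215)],30,9,0)):
    for p in ps:
        q=stereo(d[a],d[b],p,zg,w,br); print(n,p,None if q is None else (q[0].round(1),round(q[1],1)))
# edges: brightness step along columns/rows
def step(im,cols,rows,ax,z):
    g=cv2.GaussianBlur(cv2.cvtColor(im["frame"],cv2.COLOR_RGB2GRAY),(3,3),0).astype(float)
    pts=[]
    if ax==0:
        for v in rows:
            c0=int(cols(v)); s=np.diff(g[v,c0-10:c0+11]); pts.append((c0-10+np.argmax(s)+.5,v))
    else:
        for u in cols:
            r0=int(rows(u)); s=np.diff(g[r0-10:r0+11,u]); pts.append((u,r0-10+np.argmin(s)+.5))
    W=onplane(im,np.array(pts),z)[:,:2].astype(np.float32)
    l=cv2.fitLine(W,cv2.DIST_HUBER,0,.01,.01).ravel(); 
    res=(W-l[2:])@np.array([-l[1],l[0]]); return l,np.abs(res).mean()
for n in("p1","p2"):
    im=d[n]; P=lambda x,y,z:proj(im,np.array([x,y,z]))
    cv2.imwrite(f"pics/z_{n}.png",im["frame"][:,:,::-1])
    if n=="p1": cols=lambda v:435+(v-143)*(400-435)/(375-143); rows=lambda u:218+(u-283)*8/130; vs=range(285,350); us=range(290,405)
    else:
        a,b=[P(*onplane(d["p1"],p,24)[0]) for p in((435,143),(400,375))]; cols=lambda v:a[0]+(v-a[1])*(b[0]-a[0])/(b[1]-a[1])
        c,e=[P(*onplane(d["p1"],p,24)[0]) for p in((290,218),(405,225))]; rows=lambda u:c[1]+(u-c[0])*(e[1]-c[1])/(e[0]-c[0])
        vs=range(int(a[1])+140,int(b[1])-20); us=range(int(c[0])+3,int(e[0])-3)
    for nm,l in(("fence",step(im,cols,vs,0,24)),("stop",step(im,us,rows,1,24))): print(n,nm,l[0].round(3),l[1].round(2),np.degrees(np.arctan2(l[0][1],l[0][0])).round(2))
E
```

```text
shoe (287, 268) (array([ 451.1, -264.8,    9.4]), np.float64(0.5))
shoe (330, 272) (array([ 4.928e+02, -2.702e+02, -3.000e-01]), np.float64(0.6))
shoe (322, 341) (array([ 484. , -339.2,   11.4]), np.float64(0.0))
shoe (281, 337) (array([ 444. , -335.9,   10.7]), np.float64(0.1))
plate (252, 140) (array([477.2, 167.4,   7.4]), np.float64(0.1))
plate (246, 350) (array([459.2, -58.2,   6.9]), np.float64(0.2))
fence (442, 172) (array([654. , 140.3,  22.1]), np.float64(0.0))
fence (425, 272) (array([645.8,  40.4,  22.5]), np.float64(0.2))
fence (410, 358) (array([637.9, -58.9,  22.9]), np.float64(0.1))
screw (309, 208) (array([530.4, 105.6,  23.5]), np.float64(0.0))
screw (389, 215) (array([605.8,  99.6,  23.4]), np.float64(0.5))
p1 fence [ 8.00000e-02  9.97000e-01  6.31022e+02 -1.09720e+01] 0.26 85.41
p1 stop [ 9.96000e-01 -8.40000e-02  5.62447e+02  9.48080e+01] 0.36 -4.81
p2 fence [7.9000e-02 9.9700e-01 6.3211e+02 5.4100e-01] 1.22 85.47
p2 stop [ 9.93000e-01 -1.22000e-01  5.70307e+02  9.67920e+01] 2.16 -6.99
```

The heights agree with the text to about 1.5 mm. Plate yaw is −4.6°, with the fence's near face at x≈635.5 at y=40 and the stop face at y≈93.5 at x=567. The shoe is at (467.5,−302) with yaw about −5°. Now the grasp.

Run:
```python
from h import *
from station import r
R=down(np.radians(-5.1)); c=np.array([467.5,-302.])
r.move_to(np.r_[c,140],R); r.move_linear(np.r_[c,34],speed=100); r.sleep(.2)
s=r.state();print(s["t"],s["tool_pos"].round(1),s["wrist_force"].round(1))
r.clamp(); s=r.state();print(s["t"],s["grip_width"],s["grip_force"],s["wrist_force"].round(1))
r.move_linear(np.r_[c,110],speed=80); r.sleep(.5)
s=r.state();print(s["t"],s["grip_width"],s["grip_force"],s["wrist_force"].round(1),s["ft_torque"].round(2),s["tool_pos"].round(1))
im=wrist(r);cv2.imwrite("pics/g.png",im["frame"][:,:,::-1])
```

```text
7.7917 [ 467.9 -302.3   34.7] [ 0.3 -0.4 -0.2]
8.4417 13.645598056175352 61.13795042037964 [-0.5 -0.9  0.8]
10.0417 13.157973502766898 60.81931114196777 [-0.3  0.5 -2.6] [ 0.02  0.02 -0.01] [ 467.5 -302.   109.9]
```

View pics/g.png

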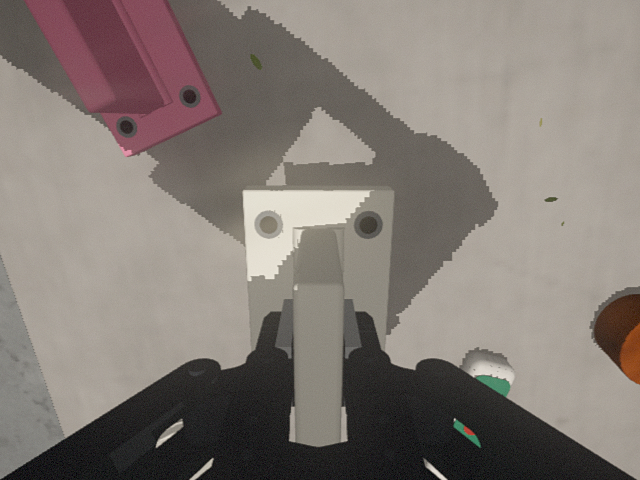

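The shoe is gripped square at mid-web and lifted (grip at cols 293–343, foot front edge at row 188). Next I carry it over and set it down with force monitoring.

```bash
cat >> h.py <<'E'
psi=np.radians(-4.6); ex=np.array([np.cos(psi),np.sin(psi)]); ey=np.array([-ex[1],ex[0]])
F=np.array([635.5,40.4]);S=np.array([567,93.5])
def world(u,v): # u: centre to fence face along ex (neg), v: centre to stop face along ey (neg)
    return np.linalg.solve(np.c_[ex,ey].T,[F@ex+u,S@ey+v])
E
python3 - <<'E'
from h import *
from station import r
R=down(psi); p=world(-46,-66); print(p)
r.move_linear(np.r_[467.5,-302,140],speed=150)
r.move_linear(np.r_[p,140],R,speed=250); r.move_linear(np.r_[p,52],speed=100); r.sleep(.5)
f0=np.mean([(r.sleep(.04),r.state()["wrist_force"])[1] for _ in range(5)],0); z=50.
while z>38:
    r.move_linear(np.r_[p,z],speed=20); r.sleep(.1); s=r.state(); f=s["wrist_force"]-f0
    print(z,s["tool_pos"].round(1),f.round(1))
    if f[2]>3: break
    z-=.7
np.save("f0.npy",f0); print(s["t"],f0,s["ft_torque"].round(2)); pickle.dump((p,z),open("pz.pkl","wb"))
im=wrist(r);cv2.imwrite("pics/pl.png",im["frame"][:,:,::-1])
E
```

```text
[588.1593052  25.5842817]
50.0 [588.1  25.6  49.9] [ 0.4 -1.   0.7]
49.3 [588.2  25.6  49.3] [ 1.5  0.5 -0.2]
48.599999999999994 [588.1  25.6  48.5] [ 0.1 -0.1  0.3]
47.89999999999999 [588.1  25.6  47.9] [ 0.5 -0.6  0.2]
47.19999999999999 [588.2  25.6  47.2] [ 0.7 -0.6  0.2]
46.499999999999986 [588.1  25.6  46.5] [ 0.7 -0.6  0.7]
45.79999999999998 [588.2  25.6  45.8] [0.8 0.3 0. ]
45.09999999999998 [588.2  25.6  45.1] [0.5 0.3 0.1]
44.39999999999998 [588.2  25.6  44.4] [-0.   0.4  0.4]
43.699999999999974 [588.2  25.6  43.7] [-0.   0.4  0.1]
42.99999999999997 [588.2  25.6  43. ] [ 0.1  0.8 -0. ]
42.29999999999997 [588.2  25.6  42.3] [ 0.7 -0.2 -0.6]
41.599999999999966 [588.4  25.6  42. ] [-0.3 -0.3  3.9]
18.2833 [-0.35324888  0.16769291 -2.56848093] [ 0.    0.27 -0.02]
```

View pics/pl.png

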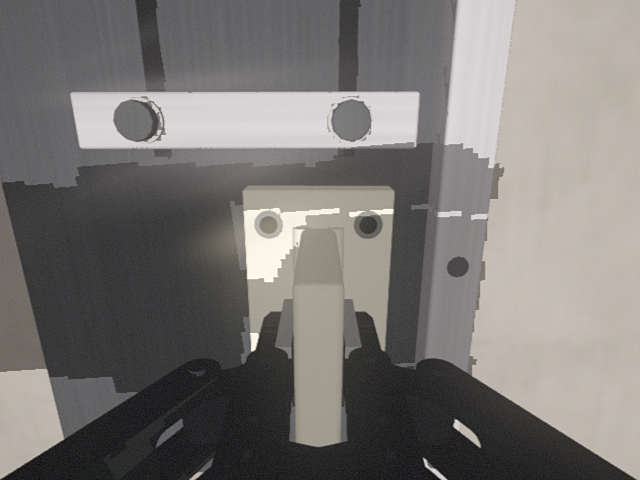

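The shoe sits flat and parallel on the plate. Its front edge (row 188) is clear of the stop (row 148), and its right edge (col 393) is clear of the fence (col 440). Now I slide it in small, force-guarded steps.

Run:
```python
from h import *
from station import r
f0=np.load("f0.npy"); p,z=pickle.load(open("pz.pkl","rb")); z=41.9; u=v=0.
def go(u,v):
    r.move_linear(np.r_[p+u*ex+v*ey,z],speed=15); r.sleep(.08)
    f=np.mean([(r.sleep(.02),r.state()["wrist_force"])[1] for _ in range(3)],0)-f0
    return -f[:2]@ex,-f[:2]@ey,f[2]
L=[]
while u<26:
    f=go(u,v);L.append((u,*np.round(f,1)))
    if f[0]>6: break
    u+=1 if u<10 else .5
print(*L[::4],*L[-4:],sep="\n");L=[]
while v<26:
    f=go(u,v);L.append((v,*np.round(f,1)))
    if f[1]>7: break
    v+=1 if v<10 else .5
print(*L[::4],*L[-4:],sep="\n")
s=r.state();print(u,v,s["t"],s["tool_pos"],s["ft_torque"].round(2),s["grip_force"],s["grip_width"])
pickle.dump((p,z,u,v),open("pz.pkl","wb"))
im=wrist(r);cv2.imwrite("pics/home.png",im["frame"][:,:,::-1])
```

```text
(0.0, np.float64(-0.4), np.float64(-0.5), np.float64(3.1))
(4.0, np.float64(4.0), np.float64(0.1), np.float64(7.7))
(8.0, np.float64(4.2), np.float64(0.3), np.float64(7.0))
(11.0, np.float64(4.9), np.float64(0.3), np.float64(8.7))
(13.0, np.float64(5.1), np.float64(0.1), np.float64(8.1))
(15.0, np.float64(5.6), np.float64(0.1), np.float64(8.1))
(17.0, np.float64(5.2), np.float64(0.6), np.float64(8.4))
(16.0, np.float64(5.1), np.float64(0.3), np.float64(9.0))
(16.5, np.float64(5.0), np.float64(0.4), np.float64(8.2))
(17.0, np.float64(5.2), np.float64(0.6), np.float64(8.4))
(17.5, np.float64(7.3), np.float64(0.1), np.float64(10.2))
(0.0, np.float64(7.7), np.float64(0.9), np.float64(10.5))
(0.0, np.float64(7.7), np.float64(0.9), np.float64(10.5))
(1.0, np.float64(7.2), np.float64(4.3), np.float64(10.3))
(2.0, np.float64(7.7), np.float64(6.8), np.float64(10.7))
(3.0, np.float64(7.8), np.float64(9.8), np.float64(11.4))
17.5 3.0 29.8333 [604.95848506  24.44736386  42.22726114] [-1.27  1.4   0.18] 62.338154911994934 13.17802149830281
```

View pics/home.png

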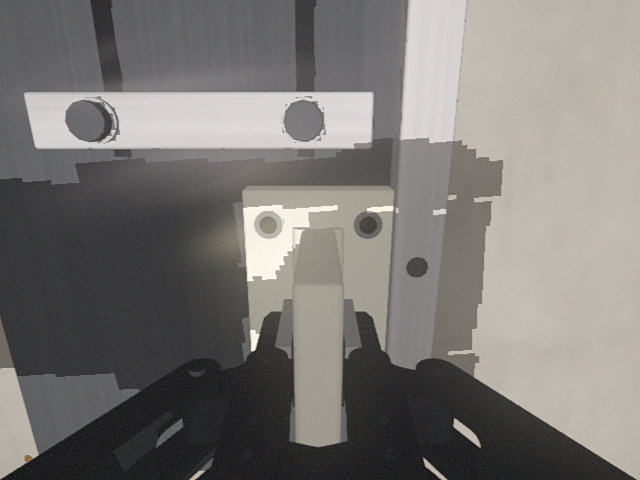

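The shoe is at or near the fence (cols 393 to 397), but too much down-force makes it drag. The gap to the stop is rows 148–188. I'll ease the down-force, slide along y, then press both.

Run:
```python
from h import *
from station import r
f0=np.load("f0.npy"); p,z,u,v=pickle.load(open("pz.pkl","rb"))
def go(n=2):
    r.move_linear(np.r_[p+u*ex+v*ey,z],speed=20); r.sleep(.06)
    f=np.mean([(r.sleep(.02),r.state()["wrist_force"])[1] for _ in range(n)],0)-f0
    t=r.state()["tool_pos"][:2]-p
    L.append(np.round((u,v,z,-f[:2]@ex,-f[:2]@ey,f[2],t@ex,t@ey),1).tolist()); return L[-1][3:6]
L=[]
for _ in range(8):
    f=go()
    if f[2]<4: break
    z+=.4
while v<26:
    f=go()
    if f[1]>9: break
    if f[2]>6: z+=.2
    if f[2]<2: z-=.2
    v+=1.2 if v<10 else .6
print(*L,sep="\n")
print(r.state()["t"],r.state()["ft_torque"].round(2)); pickle.dump((p,z,u,v),open("pz.pkl","wb"))
```

```text
[17.5, 3.0, 41.9, 8.0, 9.4, 11.6, 16.8, 0.3]
[17.5, 3.0, 42.3, 7.5, 8.8, 8.9, 16.8, 0.4]
[17.5, 3.0, 42.7, 5.8, 7.2, 7.0, 16.8, 0.9]
[17.5, 3.0, 43.1, 4.1, 5.0, 4.1, 16.7, 1.6]
[17.5, 3.0, 43.5, 2.4, 1.1, -0.4, 16.7, 3.0]
[17.5, 3.0, 43.5, 3.0, 1.0, -2.1, 16.8, 3.2]
[17.5, 4.2, 43.3, 3.9, 3.1, -1.4, 16.8, 3.9]
[17.5, 5.4, 43.1, 4.2, 2.4, -1.1, 16.8, 5.0]
[17.5, 6.6, 42.9, 5.0, 3.2, 0.9, 16.8, 6.1]
[17.5, 7.8, 42.7, 5.1, 2.9, 0.1, 16.8, 7.3]
[17.5, 9.0, 42.5, 5.4, 4.1, 0.6, 16.8, 8.5]
[17.5, 10.2, 42.3, 5.0, 3.1, 1.1, 16.8, 9.7]
[17.5, 10.8, 42.1, 6.2, 5.4, 1.7, 16.8, 9.8]
[17.5, 11.4, 41.9, 7.1, 6.8, 3.3, 16.8, 9.9]
[17.5, 12.0, 41.9, 7.5, 7.0, 3.3, 16.8, 10.5]
[17.5, 12.6, 41.9, 7.5, 6.6, 3.5, 16.8, 11.1]
[17.5, 13.2, 41.9, 7.0, 6.4, 2.8, 16.8, 11.7]
[17.5, 13.8, 41.9, 6.8, 7.3, 3.5, 16.8, 12.3]
[17.5, 14.4, 41.9, 7.0, 7.0, 3.2, 16.8, 12.9]
[17.5, 15.0, 41.9, 7.1, 6.9, 2.7, 16.8, 13.5]
[17.5, 15.6, 41.9, 6.5, 6.2, 3.3, 16.8, 14.1]
[17.5, 16.2, 41.9, 7.2, 6.7, 3.0, 16.9, 14.7]
[17.5, 16.8, 41.9, 7.0, 7.0, 2.9, 16.9, 15.3]
[17.5, 17.4, 41.9, 6.7, 7.2, 3.1, 16.8, 15.9]
[17.5, 18.0, 41.9, 7.2, 7.9, 3.7, 16.8, 16.2]
[17.5, 18.6, 41.9, 7.4, 9.6, 3.9, 16.9, 16.3]
38.7667 [-1.43  1.46  0.22]
```

Both contacts are found: u is held at 16.8 and v stalled at 16.3. Next I press more firmly and check tilt and yaw.

Run:
```python
from h import *
from station import r
f0=np.load("f0.npy"); p,z,u,v=pickle.load(open("pz.pkl","rb"))
for i in range(8):
    r.move_linear(np.r_[p+u*ex+v*ey,z],speed=20); r.sleep(.15)
    s=r.state(); f=s["wrist_force"]-f0; t=s["tool_pos"][:2]-p; a,b=-f[:2]@ex,-f[:2]@ey
    print(np.round((u,v,z,a,b,f[2],*(t@np.c_[ex,ey]),s["tool_pos"][2]),1),s["t"])
    if a>13 and b>16: break
    if a<=13:u+=.7
    if b<=16:v+=.7
r.sleep(.3);s=r.state();print(s["t"],(s["wrist_force"]-f0).round(1),s["ft_torque"].round(2),(down(psi).T@s["ee_rot"]).round(4).tolist(),s["grip_force"])
pickle.dump((p,z,u,v),open("pz.pkl","wb"))
im=wrist(r);cv2.imwrite("pics/end.png",im["frame"][:,:,::-1])
```

```text
[17.5 18.6 41.9  6.8  9.5  4.1 16.9 16.2 42.4] 39.1667
[18.2 19.3 41.9 10.3 12.7  5.9 16.9 16.3 42.4] 39.5667
[18.9 20.  41.9 13.  14.1  9.3 17.  16.3 42.5] 39.9667
[19.6 20.7 41.9 16.2 17.7 11.6 17.  16.4 42.5] 40.3667
40.6667 [-17.8 -15.8  10.5] [-2.34  2.83  0.18] [[1.0, 0.0008, -0.0088], [-0.0008, 1.0, -0.0083], [0.0088, 0.0083, 0.9999]] 62.51391112804413
```

View pics/end.png

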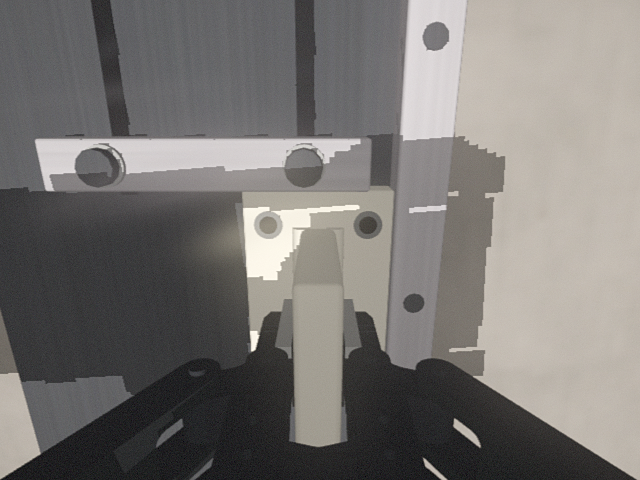

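The foot's front edge meets the stop (row about 190) and its right side is flush with the fence (cols 391–395). Forces are about 16 N on each, with tool tilt about 0.012 rad. Handing in.

```bash
python3 -c "
from station import r
print(r.hand_in())"
```

```text
the job is handed in; nothing more can be done
None
```

I handed the job in at about 41 s: the white shoe is still gripped (about 62 N) and held square in the corner, pushed at about 16 N toward both the long fence and the end stop. No pass or fail result was shown.

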